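# Open the push-and-turn cap of the red solvent bottle

### The job

Open the red-capped solvent bottle. Its safety cap only releases while pressed: push it firmly down, turn it counter-clockwise (seen from above) about a fifth of a turn while it is down, then let go so that it springs up and shows the green ring beneath. Leave the blue-capped bottle closed and alone.

Things in the scene. Friction and masses are not known exactly. Their poses are not given: they have to be found in the camera images.
- red_cap_grip (a point): Centre of the upright finger bar of the red cap, on the cap's turning axis, 158 mm above the bench when closed; moves with the cap. x along the bar (50 mm), y across it (14 mm), z up (26 mm). 12 mm below this point is the cap's flat top, 62 mm across: fingertips astride the bar press on it. White bottle with red band, 86 mm across, fixed in a dark stand 100 mm across.
- red_cap_lift (a joint): Height of the red cap (m): 0 closed, negative pressed down (stop at -0.012), +0.010 sprung up and open. A spring pushes it up: about 8 N at 0, 11 N at -0.005, 15 N at -0.012. The catch is clear from -0.005 down; best -0.007 to -0.010.
- red_cap_turn (a joint): Turn of the red cap (rad), counter-clockwise from above is positive: 0 closed, end stop at 1.4. It is blocked at about 0.07 to 0.2 unless the cap is pressed. It is free to spring up from about 1.0 on; aim at 1.2. When pressed, turning is light (under 0.1 N m).
- blue_bar_end (a point): One end of the finger bar (25 mm from its cap's axis, half-way up the bar) on the blue cap of a second bottle, alike but for its blue cap and band. Its x axis points from that cap's axis out along the bar. To be left closed.

How it is judged:
By the outcome, as a careful person would: the job done as asked, in the order asked, and still so for the second after the job is handed in, with the robot touching nothing.
It also fails if it takes over 35 s, if anything falls off the work surface, if the arm or the gripper's body presses on something with over 40 N, if the wrist force passes 120 N, or if a joint passes its speed limit or range.

### The arm

A 6-joint arm with a two-finger parallel gripper is mounted at the origin on a cart in front of the work surface, level with it; the furniture and walls round the work are solid. World frame = base frame: x ahead of the robot, y to its left, z up, the work surface at z = 0. Lengths are in m, angles in rad, forces in N, time in s.
With the tool pointing down it reaches from about 0.275 to 0.975 m from the base axis. Payload 8.4 kg.
Tool frame: the origin (TCP) lies at the very end of the fingers, on their centre line; the grasp point (between the pads) lies 19 mm behind it (env.hold_point_z is the distance from the TCP to the grasp point, in m); x points along the fingers, z is the direction in which the jaws open and shut, and the axes are right-handed (so a half turn about x gives the same grasp; the last joint's range is limited). The gripper opens to 92 mm and grips with 3 to 60 N. Pads are 20 mm wide; open, the fingers measure 128 mm over their backs; the gripper's body (75 mm by 189 mm) begins 69 mm behind the grasp point.
Start: joints at [1.265, 0.353, 1.633, -0, 1.155, -0.002], TCP at [0.187, 0.596, 0.215] pointing down, gripper open.
Joint ranges: [-2.63, 2.63], [-0.92, 2.1], [0.06, 2.66], [-1.3, 4.44], [0, 2.69], [-3.02, 3.02]. Speed limits (rad/s): [2.22, 2.22, 2.79, 3.14, 3.14, 3.14].

### API

Orientations are given as a unit quaternion [x, y, z, w].
In Python, from workcell import telemetry, vision, workorder, env gives the robot as it stands.
- The arm moves only by the shell command python3 -m creep 'ROWS'. ROWS is JSON, a list of rows, each an object with "slide": the shift along the tool's x, y, z in mm, a list of three; "angular": the turn, a rotation vector about the tool's x, y, z in degrees, a list of three; "fingers": the opening, from 0 (shut) to 1 (fully open). A call has 1 to 12 rows; each row is the pose to reach, as a shift and turn from the pose commanded when the call began, along the tool's axes at that moment; what a row does not reach only later rows make up. A row lasts 1/10 s, in which the tool goes at most 50 mm and 8.59 degrees, less where a joint would pass 70% of its speed; a pose out of reach is approached as far as the arm can. A call with a gripper value outside its range is refused whole. The fingers move at their own pace and stop on an object; the grip force is fixed at half the most. Time passes only in rows, so rows that repeat a pose let the fingers close. It gives the time, the measured TCP pose, the force and the opening at its end, in the units of the state.
- telemetry.get_obs(): the state, without advancing time (a new reading comes with each control period).
- vision.snapshot(name): name is "scene" or "top" or "wrist"; returns a dict with "frame" (384x512x3 uint8, blue, green, red), "fx", "fy", "cx", "cy" (pixels), "eye" and "attitude" of the camera in the world. Camera axes: x right, y down, z forward; pixel columns grow to the right and rows downward; lengths in m; the calibration is good to about 2 mm. A picture is of the moment at which its call begins. There is no depth.
- workorder.hand_in(): hands the job in, once; it reports no verdict.
The state is a dict: "t": time; "q": joint angles; "dq": joint speeds; "joint_torque": joint torques, N m; "tcp_pos": TCP position; "tool_rot": TCP orientation; "contact_force": force on the tool from outside, world axes, zero at the start; "moment": the same for the moment, N m; "finger_gap": opening from 0.0 (shut) to 1.0 (fully open).
Only numpy, scipy, OpenCV 4.12 (cv2) and the standard library are available. Lean on these libraries where they do the work, as an engineer would, in place of code of your own. Each camera call takes 0.05 s, during which the arm holds its last target.

## Working session

There is one attempt and no reset: what is moved stays moved. The work goes in short steps, Python scripts to look and compute and a shell command to move; the robot and the scene stay as the last step left them, time stands still between calls to the robot, and variables do not carry over. Pictures are saved under pics/ and viewed, and the job is handed in when it is done.

```bash
mkdir -p pics; ls; python3 - <<'E'
from workcell import telemetry, vision, workorder, env
import cv2
o=telemetry.get_obs()
print(o, env.hold_point_z)
for n in ["scene","top","wrist"]:
    s=vision.snapshot(n); cv2.imwrite(f"pics/{n}0.png",s["frame"]); print(n,{k:v for k,v in s.items() if k!="frame"})
E
```

```text
pics
{'t': 0.0, 'q': array([ 1.26464098e+00,  3.53638529e-01,  1.63414999e+00, -4.47031107e-06,
        1.15518279e+00, -2.38731363e-03]), 'dq': array([-1.48488569e-04,  1.16753842e-03, -1.26293313e-03,  3.46643313e-04,
        1.23939004e-03,  4.24368950e-05]), 'joint_torque': array([-2.31267568e-04, -5.93851089e+01, -3.34222269e+01,  6.96618226e-02,
        2.34589929e-02, -1.11252868e-04]), 'tcp_pos': array([0.18679113, 0.59590823, 0.21386291]), 'tool_rot': array([-0.41888272,  0.57028642,  0.41830517,  0.56950106]), 'contact_force': array([ 0.23979925, -0.13897137, -0.21494508]), 'moment': array([ 0.02637305, -0.0586418 ,  0.01786801]), 'finger_gap': 0.9999921668069934} 0.0187
scene {'fx': 382.88396339616713, 'fy': 382.88396339616713, 'cx': 262.50693047128135, 'cy': 189.46787098955699, 'eye': array([ 0.12958961, -0.68103693,  0.84711412]), 'attitude': array([ 0.87495601, -0.2163445 ,  0.11106254, -0.41870293])}
top {'fx': 384.27200627715115, 'fy': 384.27200627715115, 'cx': 253.3019449388177, 'cy': 193.09858228812126, 'eye': array([0.42999837, 0.04877923, 1.40849553]), 'attitude': array([ 0.70928632, -0.70389647,  0.02717815, -0.0265335 ])}
wrist {'fx': 276.91994100275514, 'fy': 276.91994100275514, 'cx': 253.8706148118754, 'cy': 198.6171523932878, 'eye': array([0.10745814, 0.62082699, 0.38453531]), 'attitude': array([0.79697487, 0.58549551, 0.08695509, 0.12027004])}
```

View pics/scene0.png

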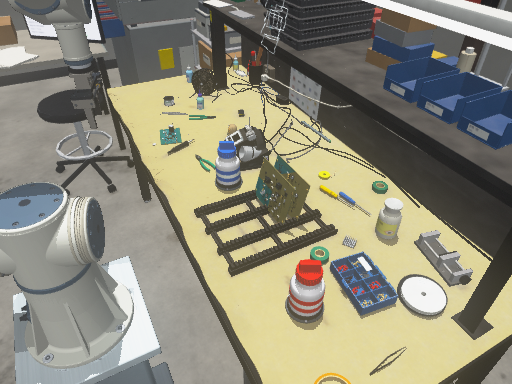

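View pics/top0.png

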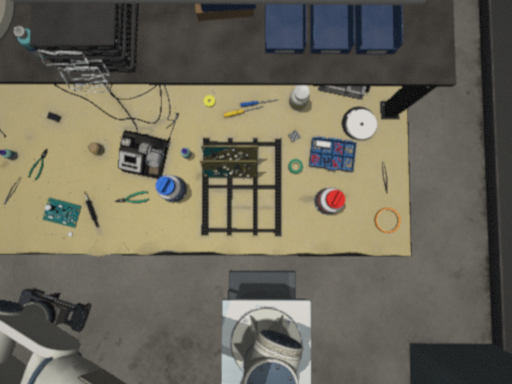

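View pics/wrist0.png

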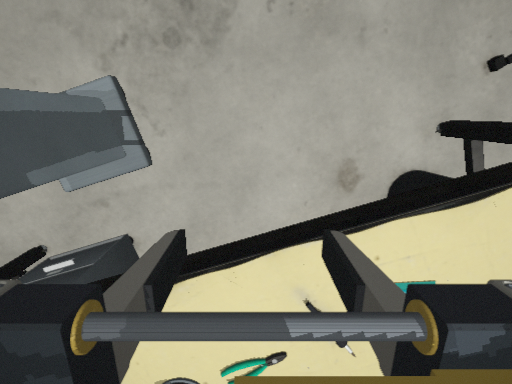

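```bash
python3 - <<'E'
import cv2,numpy as np
a=cv2.imread("pics/scene0.png");b=cv2.imread("pics/top0.png")
def c(im,x,y,w,h,k):return cv2.resize(im[y:y+h,x:x+w],None,fx=k,fy=k,interpolation=cv2.INTER_CUBIC)
A=c(a,270,250,80,75,5);B=c(b,300,170,80,75,5)
cv2.imwrite("pics/red.png",np.hstack([A,B]))
A=c(a,190,125,80,75,5);B=c(b,135,155,80,75,5)
cv2.imwrite("pics/blue.png",np.hstack([A,B]))
E
```

```text
(no output)
```

View pics/red.png

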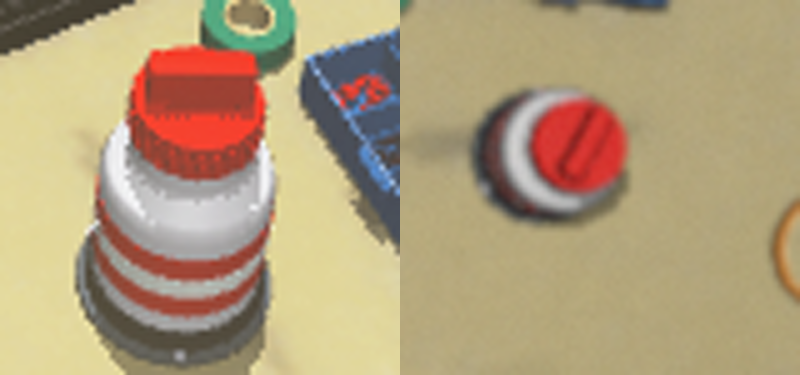

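View pics/blue.png

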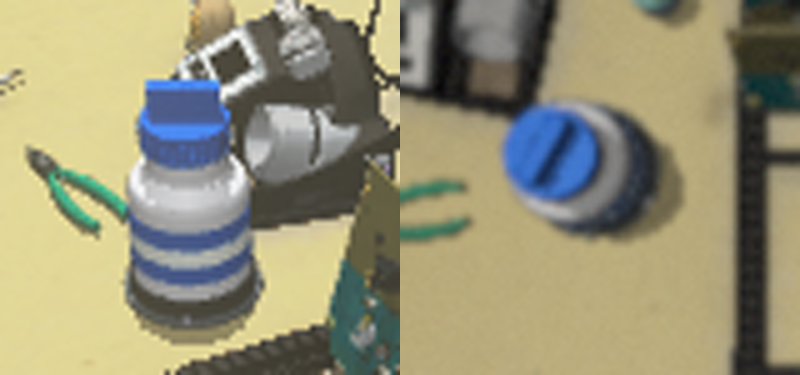

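```bash
cat >h.py <<'E'
import numpy as np
from scipy.spatial.transform import Rotation as R
def ray(s,px):
    d=R.from_quat(s["attitude"]).apply([(px[0]-s["cx"])/s["fx"],(px[1]-s["cy"])/s["fy"],1]); return np.array(s["eye"]),d/np.linalg.norm(d)
def tri(rs):
    A=sum(np.eye(3)-np.outer(d,d) for _,d in rs); b=sum((np.eye(3)-np.outer(d,d))@o for o,d in rs)
    p=np.linalg.solve(A,b); return p,[np.linalg.norm(np.cross(p-o,d)) for o,d in rs]
def atz(r,z): o,d=r; return o+d*(z-o[2])/d[2]
def proj(s,p):
    c=R.from_quat(s["attitude"]).inv().apply(np.array(p)-s["eye"]); return s["cx"]+s["fx"]*c[0]/c[2], s["cy"]+s["fy"]*c[1]/c[2]
E
python3 - <<'E'
from h import *
from workcell import vision
a=vision.snapshot("scene");b=vision.snapshot("top")
print(tri([ray(a,(310.6,266.4)),ray(b,(337.2,198))]))
for p in [(332.6,204.4),(342,191.6),(337.2,198)]: print(atz(ray(b,p),.171))
# top-edge of bar in scene
for p in [(300.4,260.4),(300,264.4),(321.4,260.6),(321.2,267)]: print('s',atz(ray(a,p),.171))
print('blue',tri([ray(a,(226.5,146.5)),ray(b,(164.5+4.5,186))]))
E
```

```text
(array([ 0.51068281, -0.22583134,  0.1555676 ]), [np.float64(0.000845753208897593), np.float64(0.0008457532088975755)])
[ 0.48963535 -0.20786059  0.171     ]
[ 0.53126191 -0.23857833  0.171     ]
[ 0.51041948 -0.22287696  0.171     ]
s [ 0.49040555 -0.21006579  0.171     ]
s [ 0.48320659 -0.21965139  0.171     ]
s [ 0.53301123 -0.23290683  0.171     ]
s [ 0.52173224 -0.24823216  0.171     ]
blue (array([0.54387245, 0.32322079, 0.16341777]), [np.float64(0.0021218231788765964), np.float64(0.0021218231788765795)])
```

```bash
cat >>h.py <<'E'
def yaw(o):
    z=R.from_quat(o["tool_rot"]).as_matrix()[:,2]; return np.degrees(np.arctan2(z[1],z[0]))
def go(o,p,yawdeg):
    """rows for target TCP p, tool down, jaw axis at yaw"""
    M=R.from_quat(o["tool_rot"]); y=np.radians(yawdeg)
    x=np.array([0,0,-1.]);z=np.array([np.cos(y),np.sin(y),0]);T=R.from_matrix(np.c_[x,np.cross(z,x),z])
    return M.inv().apply(np.array(p)-o["tcp_pos"])*1000, np.degrees((M.inv()*T).as_rotvec())
E
python3 - <<'E'
from h import *
from workcell import telemetry
np.set_printoptions(precision=2,suppress=True)
o=telemetry.get_obs(); M=R.from_quat(o["tool_rot"]).as_matrix(); print(M,yaw(o),o["q"])
for y in (54,-126): print(y,go(o,[.51,-.225,.30],y))
E
```

```text
[[-0.   -0.95  0.3 ]
 [-0.    0.3   0.95]
 [-1.    0.   -0.  ]] 72.5936631120534 [ 1.26  0.35  1.63  0.    1.16 -0.  ]
54 (array([ -85.29, -553.94, -686.94]), array([18.59, -0.04,  0.01]))
-126 (array([ -85.29, -553.94, -686.94]), array([-161.41,   -0.01,   -0.05]))
```

```bash
python3 -m creep '[{"slide":[-45,0,0],"angular":[0,0,0],"fingers":1},{"slide":[-85,0,0],"angular":[0,0,0],"fingers":1},{"slide":[-85,-31,-39],"angular":[0,0,0],"fingers":1},{"slide":[-85,-62,-77],"angular":[0,0,0],"fingers":1},{"slide":[-85,-93,-115],"angular":[0,0,0],"fingers":1},{"slide":[-85,-124,-154],"angular":[0,0,0],"fingers":1},{"slide":[-85,-155,-192],"angular":[0,0,0],"fingers":1},{"slide":[-85,-186,-231],"angular":[0,0,0],"fingers":1},{"slide":[-85,-217,-269],"angular":[0,0,0],"fingers":1},{"slide":[-85,-248,-308],"angular":[0,0,0],"fingers":1},{"slide":[-85,-279,-346],"angular":[0,0,0],"fingers":1},{"slide":[-85,-310,-385],"angular":[0,0,0],"fingers":1}]'
python3 - <<'E'
from h import *
from workcell import telemetry
np.set_printoptions(precision=2,suppress=True)
o=telemetry.get_obs(); print(o["q"],yaw(o),go(o,[.51,-.225,.30],54))
E
```

```text
t: 1.45
tcp_pos: [0.3678, 0.1345, 0.2999]
tool_rot: [-0.419, 0.569, 0.419, 0.57]
contact_force: [1.1, 0.4, -0.2]
finger_gap: 0.997
[ 0.35 -0.11  1.98  0.    1.28 -0.92] 72.62027226672227 (array([  -0.12, -243.04, -300.6 ]), array([18.62,  0.05,  0.04]))
```

```bash
python3 -m creep '[{"slide":[0,-30,-38],"angular":[3,0,0],"fingers":1},{"slide":[0,-61,-75],"angular":[6,0,0],"fingers":1},{"slide":[0,-91,-113],"angular":[9,0,0],"fingers":1},{"slide":[0,-122,-150],"angular":[12,0,0],"fingers":1},{"slide":[0,-152,-188],"angular":[15,0,0],"fingers":1},{"slide":[0,-182,-225],"angular":[18,0,0],"fingers":1},{"slide":[0,-212,-263],"angular":[18.6,0,0],"fingers":1},{"slide":[0,-243,-301],"angular":[18.6,0,0],"fingers":1},{"slide":[0,-243,-301],"angular":[18.6,0,0],"fingers":1},{"slide":[0,-243,-301],"angular":[18.6,0,0],"fingers":1}]'
python3 - <<'E'
from h import *
from workcell import telemetry,vision
import cv2
np.set_printoptions(precision=4,suppress=True)
o=telemetry.get_obs(); print(o["q"],yaw(o),o["tcp_pos"])
s=vision.snapshot("wrist");cv2.imwrite("pics/w1.png",cv2.resize(s["frame"],(768,576),interpolation=cv2.INTER_CUBIC)); print(s["eye"],s["attitude"])
print(proj(s,[.51,-.225,.171]))
E
```

```text
t: 2.45
tcp_pos: [0.5091, -0.2243, 0.2989]
tool_rot: [-0.32, 0.631, 0.321, 0.63]
contact_force: [-0.3, 1.0, -0.5]
finger_gap: 0.997
[-0.4178  0.175   1.6807  0.0003  1.2873 -1.3583] 53.878575896277866 [ 0.5091 -0.2243  0.2989]
[ 0.4421 -0.1755  0.4696] [0.8817 0.4481 0.0665 0.1321]
(np.float64(254.23652309351834), np.float64(192.332287226584))
```

View pics/w1.png

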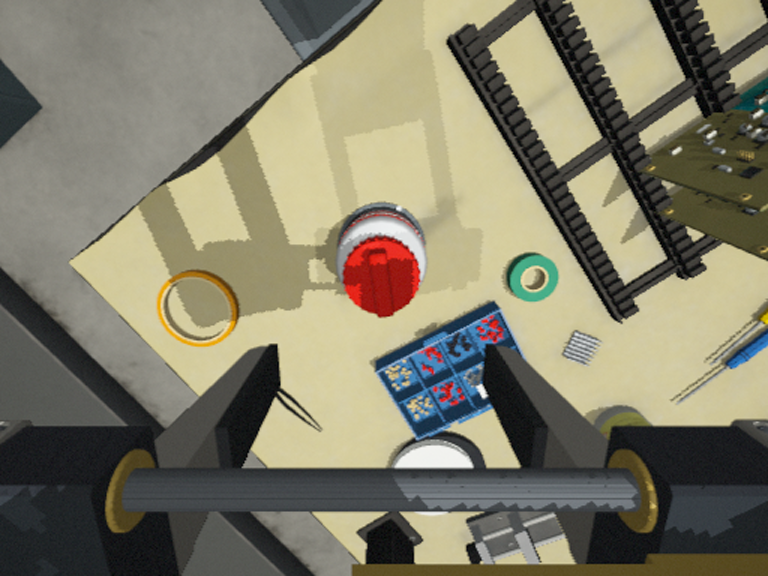

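```bash
python3 - <<'E'
import cv2
a=cv2.imread("pics/w1.png")
from workcell import vision
s=vision.snapshot("wrist");f=s["frame"]
cv2.imwrite("pics/w1c.png",cv2.resize(f[130:220,215:295],None,fx=6.5,fy=6.5,interpolation=cv2.INTER_CUBIC))
E
```

```text
(no output)
```

View pics/w1c.png

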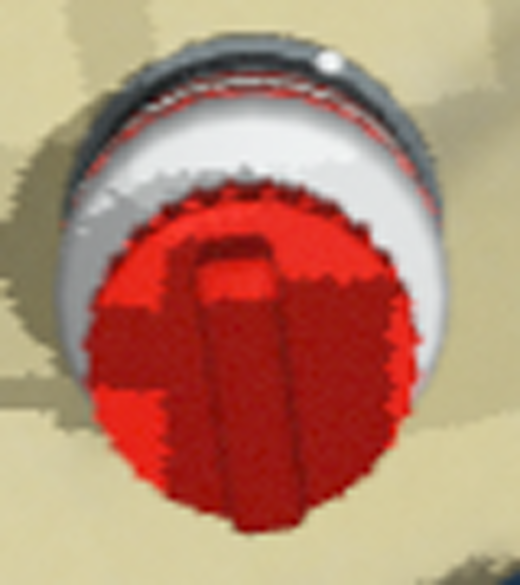

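```bash
python3 - <<'E'
from h import *
from workcell import telemetry,vision
np.set_printoptions(precision=4,suppress=True)
s=vision.snapshot("wrist");t=vision.snapshot("top");a=vision.snapshot("scene");o=telemetry.get_obs()
e=[atz(ray(s,p),.171) for p in [(250.8,170.0),(256.4,210.3)]]
d=e[1]-e[0];print(e,np.linalg.norm(d),np.degrees(np.arctan2(d[1],d[0])),(e[0]+e[1])/2)
c=ray(s,(253.6,189.5+.0))
print(tri([c,ray(t,(337.2,198))]))
# scene bar-top centre
print(tri([c,ray(a,(310.75,263.1))]), tri([c,ray(t,(337.2,198)),ray(a,(310.75,263.1))]))
E
```

```text
[array([ 0.4872, -0.2117,  0.171 ]), array([ 0.5287, -0.2341,  0.171 ])] 0.04716431460672109 -28.379997971757234 [ 0.5079 -0.2229  0.171 ]
(array([ 0.5113, -0.2261,  0.1523]), [np.float64(0.0009239837934273832), np.float64(0.0009239837934274366)])
(array([ 0.5092, -0.2236,  0.1651]), [np.float64(0.0011193604011787066), np.float64(0.0011193604011788553)]) (array([ 0.5098, -0.2238,  0.1649]), [np.float64(0.0016636382579363158), np.float64(0.0010866262164729637), np.float64(0.0006067970645200985)])
```

```bash
python3 -m creep '[{"slide":[40,0,0],"angular":[-7,0,0],"fingers":1},{"slide":[80,0,0],"angular":[-7,0,0],"fingers":1},{"slide":[110,0,0],"angular":[-7,0,0],"fingers":1},{"slide":[120,0,0],"angular":[-7,0,0],"fingers":1},{"slide":[120,0,0],"angular":[-7,0,0],"fingers":1}]'
python3 - <<'E'
from h import *
from workcell import telemetry,vision
import cv2
np.set_printoptions(precision=4,suppress=True)
o=telemetry.get_obs(); print(o["q"],yaw(o),o["tcp_pos"])
s=vision.snapshot("wrist");f=s["frame"];cv2.imwrite("pics/w2.png",cv2.resize(f[150:350,120:390],None,fx=2.9,fy=2.9,interpolation=cv2.INTER_CUBIC))
E
```

```text
t: 3.2
tcp_pos: [0.5088, -0.2228, 0.1789]
tool_rot: [-0.359, 0.61, 0.36, 0.609]
contact_force: [-0.5, 0.6, 1.3]
finger_gap: 0.996
[-0.4154  0.2849  1.8172 -0.      1.0415 -1.4808] 61.04366100570666 [ 0.5088 -0.2228  0.1789]
```

View pics/w2.png

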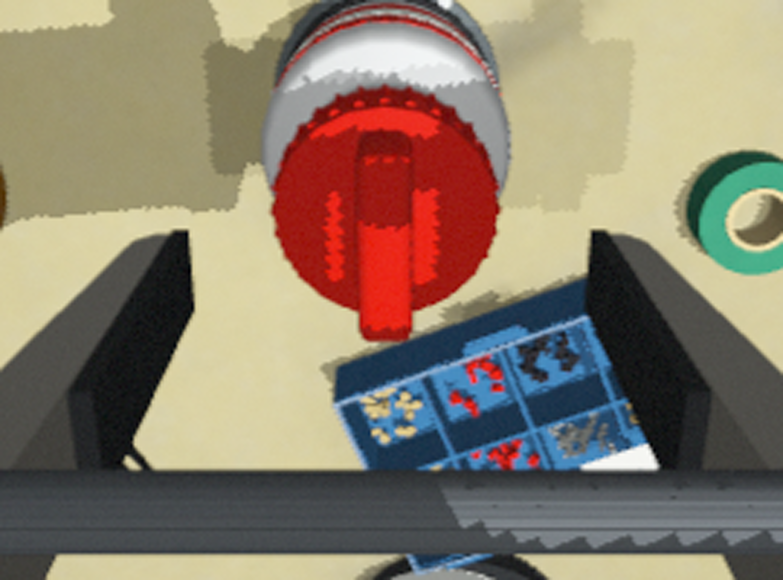

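```bash
python3 - <<'E'
from h import *
from workcell import telemetry,vision
import cv2
np.set_printoptions(precision=4,suppress=True)
s=vision.snapshot("wrist")
o=telemetry.get_obs();M=R.from_quat(o["tool_rot"])
for p in [(252.6,203.8),(252.8,263)]:
  for z in(.171,.165): q=atz(ray(s,p),z);print(q,M.inv().apply(q-o["tcp_pos"])*1000)
u=np.radians(yaw(o)-90)
for k in (-25,0,25):
  p=np.array([.509+k/1000*np.cos(u),-.224+k/1000*np.sin(u),.171]); x=proj(s,p);print(((x[0]-120)*2.9,(x[1]-150)*2.9))
f=s["frame"];cv2.imwrite("pics/w2c.png",cv2.resize(f[185:275,210:300],None,fx=6,fy=6,interpolation=cv2.INTER_CUBIC))
E
```

```text
[ 0.488  -0.2127  0.171 ] [10.0502 24.8687 -1.1885]
[ 0.4897 -0.2137  0.165 ] [16.0539 22.9111 -1.2249]
[ 0.528  -0.2347  0.171 ] [ 10.1367 -20.7259  -1.1025]
[ 0.531  -0.2364  0.165 ] [ 16.1433 -24.2045  -1.136 ]
(np.float64(385.5960072349178), np.float64(151.28866119771732))
(np.float64(385.6919934619464), np.float64(248.6680785736488))
(np.float64(385.781051234245), np.float64(339.0184782892105))
```

View pics/w2c.png

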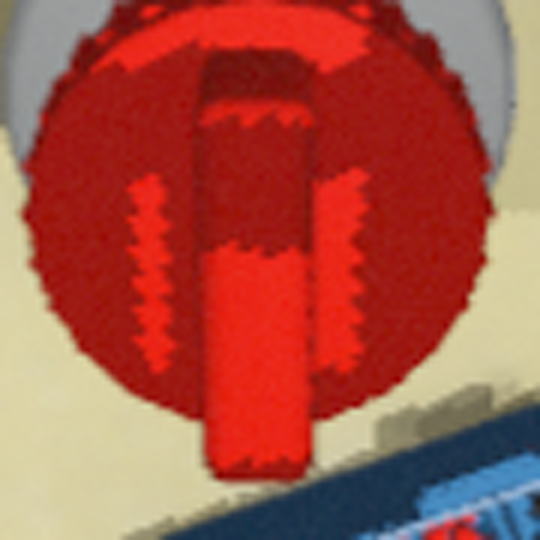

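```bash
python3 -m creep '[{"slide":[15,0.5,-1],"angular":[0,0,0],"fingers":1},{"slide":[25,0.5,-1],"angular":[0,0,0],"fingers":1},{"slide":[31,0.5,-1],"angular":[0,0,0],"fingers":1},{"slide":[31,0.5,-1],"angular":[0,0,0],"fingers":1}]'
python3 -m creep '[{"slide":[0,0,0],"angular":[0,0,0],"fingers":0.05},{"slide":[0,0,0],"angular":[0,0,0],"fingers":0.05},{"slide":[0,0,0],"angular":[0,0,0],"fingers":0.05},{"slide":[0,0,0],"angular":[0,0,0],"fingers":0.05},{"slide":[0,0,0],"angular":[0,0,0],"fingers":0.05},{"slide":[0,0,0],"angular":[0,0,0],"fingers":0.05},{"slide":[0,0,0],"angular":[0,0,0],"fingers":0.05},{"slide":[0,0,0],"angular":[0,0,0],"fingers":0.05}]'
```

```text
t: 3.7
tcp_pos: [0.5084, -0.2242, 0.1485]
tool_rot: [-0.359, 0.609, 0.359, 0.609]
contact_force: [0.6, 0.0, -0.3]
finger_gap: 0.996
t: 4.5
tcp_pos: [0.5085, -0.2243, 0.1486]
tool_rot: [-0.359, 0.609, 0.359, 0.609]
contact_force: [-0.4, -0.4, 0.6]
finger_gap: 0.327
```

```bash
python3 -m creep '[{"slide":[0,0,0],"angular":[0,0,0],"fingers":0.05},{"slide":[0,0,0],"angular":[0,0,0],"fingers":0.05},{"slide":[0,0,0],"angular":[0,0,0],"fingers":0.05},{"slide":[0,0,0],"angular":[0,0,0],"fingers":0.05},{"slide":[0,0,0],"angular":[0,0,0],"fingers":0.05}]'
python3 - <<'E'
from h import *
from workcell import vision
import cv2
s=vision.snapshot("wrist");f=s["frame"];cv2.imwrite("pics/w3.png",cv2.resize(f[150:350,120:390],None,fx=2.9,fy=2.9,interpolation=cv2.INTER_CUBIC))
E
```

```text
t: 5.0
tcp_pos: [0.5086, -0.2241, 0.1486]
tool_rot: [-0.359, 0.609, 0.359, 0.609]
contact_force: [0.8, 2.1, -0.4]
finger_gap: 0.151
```

View pics/w3.png

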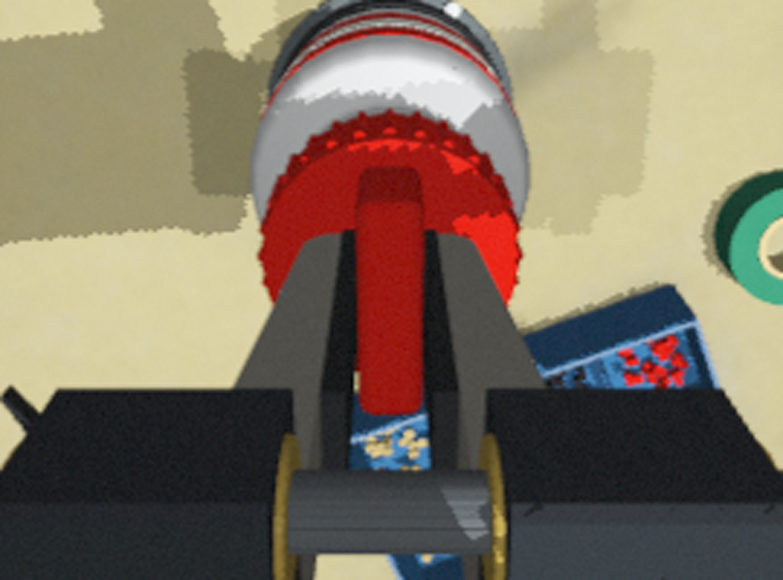

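```bash
python3 -m creep '[{"slide":[3,0,0],"angular":[0,0,0],"fingers":0.05},{"slide":[6,0,0],"angular":[0,0,0],"fingers":0.05},{"slide":[9,0,0],"angular":[0,0,0],"fingers":0.05},{"slide":[9,0,0],"angular":[0,0,0],"fingers":0.05},{"slide":[9,0,0],"angular":[0,0,0],"fingers":0.05}]'
python3 - <<'E'
from h import *
from workcell import vision
import cv2
s=vision.snapshot("wrist");f=s["frame"];cv2.imwrite("pics/w4.png",cv2.resize(f[150:350,120:390],None,fx=2.9,fy=2.9,interpolation=cv2.INTER_CUBIC))
E
```

```text
t: 5.55
tcp_pos: [0.5087, -0.2241, 0.1405]
tool_rot: [-0.359, 0.609, 0.359, 0.609]
contact_force: [-2.6, 4.0, 11.1]
finger_gap: 0.147
```

View pics/w4.png

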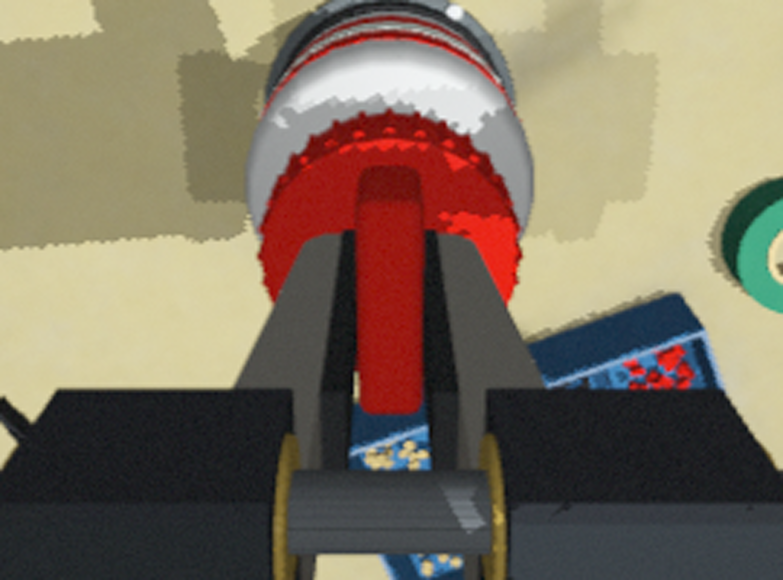

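```bash
python3 -m creep '[{"slide":[1,0,0],"angular":[0,0,0],"fingers":0.05},{"slide":[1,0,0],"angular":[-7,0,0],"fingers":0.05},{"slide":[1,0,0],"angular":[-14,0,0],"fingers":0.05},{"slide":[1,0,0],"angular":[-21,0,0],"fingers":0.05},{"slide":[1,0,0],"angular":[-28,0,0],"fingers":0.05},{"slide":[1,0,0],"angular":[-35,0,0],"fingers":0.05}]'
python3 - <<'E'
from h import *
from workcell import telemetry
o=telemetry.get_obs();print(yaw(o),o["q"],o["contact_force"],o["moment"],o["tcp_pos"])
E
```

```text
t: 6.2
tcp_pos: [0.5087, -0.2239, 0.1397]
tool_rot: [0.527, -0.472, -0.527, -0.472]
contact_force: [-3.2, 5.7, 10.9]
finger_gap: 0.153
96.25918420495312 [-4.17778595e-01  3.31571539e-01  1.85185107e+00  9.75744076e-04
  9.57824430e-01 -2.09837932e+00] [-3.17359602  5.70484489 10.91079596] [ 1.1595371   0.37748121 -0.01362613] [ 0.50874568 -0.22388271  0.13966614]
```

```bash
python3 -m creep '[{"slide":[0,0,0],"angular":[-7,0,0],"fingers":0.05},{"slide":[0,0,0],"angular":[-14,0,0],"fingers":0.05},{"slide":[0,0,0],"angular":[-21,0,0],"fingers":0.05},{"slide":[0,0,0],"angular":[-28,0,0],"fingers":0.05},{"slide":[0,0,0],"angular":[-34,0,0],"fingers":0.05},{"slide":[0,0,0],"angular":[-34,0,0],"fingers":0.05},{"slide":[0,0,0],"angular":[-34,0,0],"fingers":0.05}]'
python3 - <<'E'
from h import *
from workcell import telemetry,vision
import cv2
o=telemetry.get_obs();print(yaw(o),o["q"],o["contact_force"],o["moment"],o["tcp_pos"])
s=vision.snapshot("wrist");f=s["frame"];cv2.imwrite("pics/w5.png",cv2.resize(f[150:350,120:390],None,fx=2.9,fy=2.9,interpolation=cv2.INTER_CUBIC))
E
```

```text
t: 6.9
tcp_pos: [0.5086, -0.2237, 0.1396]
tool_rot: [-0.641, 0.299, 0.641, 0.299]
contact_force: [-2.2, 7.4, 11.9]
finger_gap: 0.152
129.9887899963625 [-4.17612151e-01  3.31581125e-01  1.85199698e+00  1.21749310e-03
  9.58050143e-01 -2.68704454e+00] [-2.21935556  7.43423293 11.92324642] [1.33970661 0.41469958 0.05919725] [ 0.50864409 -0.22365861  0.13960676]
```

View pics/w5.png

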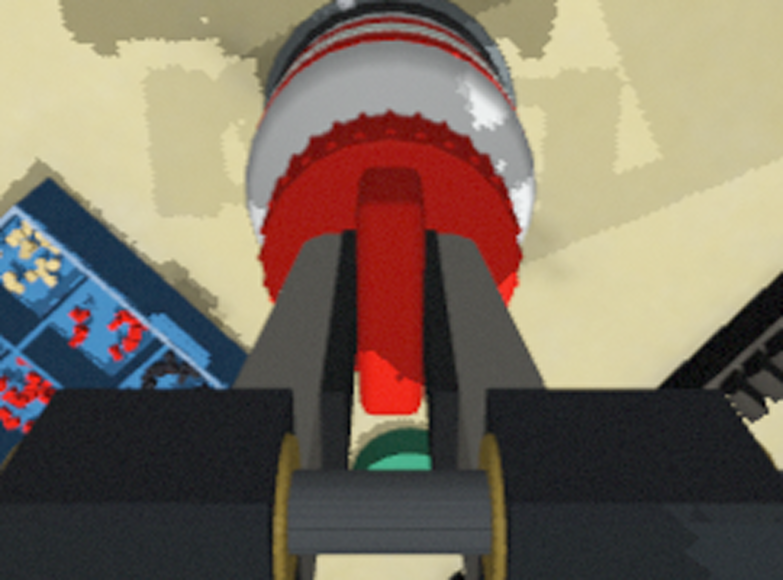

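```bash
python3 -m creep '[{"slide":[-6,0,0],"angular":[0,0,0],"fingers":0.05},{"slide":[-12,0,0],"angular":[0,0,0],"fingers":0.05},{"slide":[-18,0,0],"angular":[0,0,0],"fingers":0.05},{"slide":[-18,0,0],"angular":[0,0,0],"fingers":0.05}]'
python3 - <<'E'
from h import *
from workcell import telemetry,vision
import cv2
o=telemetry.get_obs();print(yaw(o),o["contact_force"],o["moment"],o["tcp_pos"])
s=vision.snapshot("scene");f=s["frame"];cv2.imwrite("pics/s6.png",cv2.resize(f[220:340,220:380],None,fx=5,fy=5,interpolation=cv2.INTER_CUBIC))
E
```

```text
t: 7.35
tcp_pos: [0.5086, -0.2236, 0.1573]
tool_rot: [-0.641, 0.299, 0.641, 0.299]
contact_force: [0.1, 5.1, 1.9]
finger_gap: 0.152
129.98280418872835 [0.07820387 5.06448985 1.94926319] [ 1.19600678 -0.19753406  0.02854624] [ 0.50857632 -0.22363737  0.15726189]
```

View pics/s6.png

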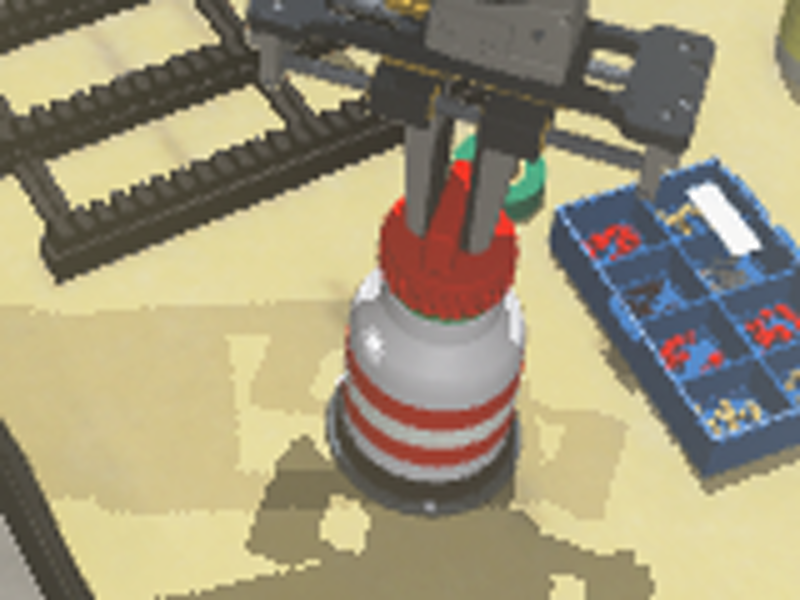

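```bash
python3 -m creep '[{"slide":[0,0,0],"angular":[0,0,0],"fingers":0.7},{"slide":[0,0,0],"angular":[0,0,0],"fingers":0.7},{"slide":[0,0,0],"angular":[0,0,0],"fingers":0.7},{"slide":[0,0,0],"angular":[0,0,0],"fingers":0.7},{"slide":[-10,0,0],"angular":[0,0,0],"fingers":0.7},{"slide":[-30,0,0],"angular":[0,0,0],"fingers":0.7},{"slide":[-60,0,0],"angular":[0,0,0],"fingers":0.7},{"slide":[-100,0,0],"angular":[0,0,0],"fingers":0.7},{"slide":[-130,0,0],"angular":[0,0,0],"fingers":0.7},{"slide":[-130,0,0],"angular":[0,0,0],"fingers":0.7},{"slide":[-130,0,0],"angular":[0,0,0],"fingers":0.7}]'
python3 - <<'E'
from h import *
from workcell import telemetry,vision
import cv2
o=telemetry.get_obs();print(yaw(o),o["contact_force"],o["tcp_pos"])
f=vision.snapshot("scene")["frame"];w=vision.snapshot("wrist")["frame"]
A=cv2.resize(f[240:330,265:355],(400,400),interpolation=cv2.INTER_CUBIC);B=cv2.resize(w[130:220,210:300],(400,400),interpolation=cv2.INTER_CUBIC)
cv2.imwrite("pics/s7.png",np.hstack([A,B]))
A=cv2.resize(f[125:200,190:270],(400,375),interpolation=cv2.INTER_CUBIC);cv2.imwrite("pics/b7.png",A)
E
```

```text
t: 8.5
tcp_pos: [0.5087, -0.2244, 0.2875]
tool_rot: [0.641, -0.299, -0.64, -0.299]
contact_force: [0.4, -0.4, -0.4]
finger_gap: 0.696
129.9957303741348 [ 0.35853283 -0.37830212 -0.44797763] [ 0.50872528 -0.22439595  0.28754715]
```

View pics/s7.png

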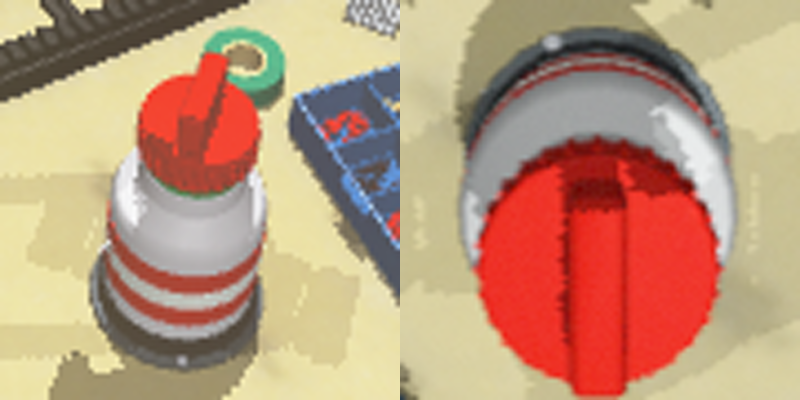

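View pics/b7.png

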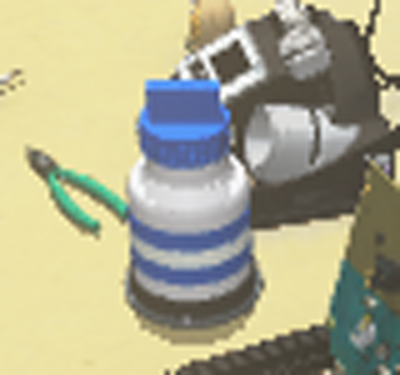

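```bash
python3 - <<'E'
from h import *
from workcell import vision
import cv2
s=vision.snapshot("scene");b=s["frame"];a=cv2.imread("pics/scene0.png")
for im in(a,b):
    h=cv2.cvtColor(im,cv2.COLOR_BGR2HSV); m=((h[...,0]<8)|(h[...,0]>172))&(h[...,1]>150)
    print([ (c,np.nonzero(m[265:292,c])[0].max()+265) for c in range(300,319,3)])
    r=im[255:290,295:322].astype(int); 
    hh=h[278:292,297:320]; print("green px",((hh[...,0]>40)&(hh[...,0]<85)&(hh[...,1]>70)).sum())
for z in(.12,.13): print(proj(s,[.509,-.224,z]))
t=np.linspace(0,2*np.pi,90)
for z in (.146,.156): print(z,min(proj(s,[.509+.031*np.cos(x),-.224+.031*np.sin(x),z])[0] for x in t))
E
```

```text
[(300, np.int64(281)), (303, np.int64(283)), (306, np.int64(284)), (309, np.int64(285)), (312, np.int64(284)), (315, np.int64(284)), (318, np.int64(282))]
green px 0
[(300, np.int64(279)), (303, np.int64(280)), (306, np.int64(282)), (309, np.int64(282)), (312, np.int64(282)), (315, np.int64(280)), (318, np.int64(279))]
green px 8
(np.float64(308.563551074421), np.float64(275.90019346844576))
(np.float64(308.93791597354425), np.float64(273.1887615730104))
0.146 296.24720357567594
0.156 296.54146869802753
```

```bash
python3 -c "
from workcell import workorder,telemetry
print(workorder.hand_in(),telemetry.get_obs()['t'])"
```

```text
the job is handed in; nothing more can be done
the job is handed in; nothing more can be done
```

The red-capped bottle is open. I gripped the finger bar, pressed the cap about 9 mm down and turned it 69° counter-clockwise while it was down. I then let it rise, released it and lifted clear. The job was handed in shortly after 8.5 s on the robot's clock, well under the 35 s limit.

**Last checks on the red cap:**
- In the scene camera the lower rim of the cap sits about 2.5 to 3 pixels higher than when closed. That matches roughly 10 mm, the sprung-up height.
- Green shows beneath the cap (8 pixels, none before), and the bar stayed at its turned angle.

**Robot and blue bottle:** At hand-in the arm was clear above the cap and reading about zero force. The blue-capped bottle looks unchanged and was never approached.

**Disagreements along the way:**
- The first top-camera estimate put the bar at about −36°. The wrist camera showed about −28°, and I used that; the bar then lined up between the fingers.
- Two measured heights came out 2 to 6 mm below the stated ones, within what the pixel size allows.
- While the cap was held down the vertical force read 11 to 12 N, against the 12 to 13 N I expected. The cap still turned freely without catching.

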